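# Brush out the bore of a stripped air cylinder down to its sprung piston

### The job

The small air cylinder has its cover off. Take the bore brush from its rack and scrub the bore with three full strokes: each time go down until the tip meets the piston, wherever it sits, and you feel it give a few millimetres on its spring, but no more, then come back up to the mouth. Then hang the brush back on the rack by its collar as it was, leaving the cylinder and the parts around it where they stand.

Things in the scene. Friction and masses are not known exactly. Their poses are not given: they have to be found in the camera images.
- cylinder: air cylinder standing loose and upright on the plate, 2.2 kg: square aluminium barrel 58 x 58 mm on a dark 66 x 66 mm base cap 24 mm high with a brass port on one side; 110 mm high in all. Open round bore, 40 mm diameter, 3 mm chamfer, down its middle. Origin at the centre of its underside, z up
- bore_mouth (a point): centre of the bore's open top end, 110 mm above the cylinder's underside
- piston (a joint): how far the piston in the bore is pressed down from its rest position (0 at rest, grows downward, m). Its rest depth is not given: the flat crown lies 45 to 80 mm below the mouth, to be found by touch. Its spring starts to give at 5 N, then 1 N more per mm; solid after 16 mm. Press it about 3 to 8 mm, never over 12 mm
- brush_handle (a point): bore brush, 180 mm long, 0.1 kg, hanging upright with its tip down; this point is the middle of its round black handle (diameter 16 to 17 mm, 63 mm long, from 117 to 180 mm above the tip), on the axis, 150 mm above the tip. z points up along the brush. Grip it here across the diameter
- brush_tip (a point): the steel tip (9 mm diameter) at the lower end of the brush. Above it, from 6 to 48 mm, is the dark bristle head, 43 mm in diameter, springy, which drags on the bore with about 1 to 4 N in either direction and centres itself at the chamfer; then a 5 mm steel shank up to the collar
- brush_collar (a point): centre of the underside of the brush's steel collar (24 mm diameter, 5 mm thick), 112 mm above the tip; it rests on the rack's prongs when hung
- rack: fixed dark steel brush rack; origin at the centre foot below the seat, z up. At its top a 5 mm thick fork of two prongs, slot 9 mm wide along the rack's x, open at -x, its back 25 mm in +x of the seat; an upright plate 38 mm in +x. Lips 3 mm high on the prong ends, 22 to 26 mm in -x: raise the brush 6 mm or more, then its shank slides out along -x (60 mm clears all)
- rack_seat (a point): the place on top of the fork, 130 mm above the plate, where the centre of the collar's underside hangs; axes as the rack's
- cover: bystander: the cylinder's removed square cover, 58 x 58 x 18 mm, lying on the plate; origin at the centre of its underside
- v_block_1: bystander: steel V-block 33 x 40 x 34 mm; origin at the centre of its underside
- housing_18: bystander: turned aluminium part, 46 mm diameter, 38 mm high; origin at the centre of its underside
Mind the look-alikes: they are no part of the job. Of the things that look like the part that bears brush_handle, the largest one is meant.

How it is judged:
By the outcome, as a careful person would: the job done as asked, in the order asked, and still so for the second after the job is handed in, with the robot touching nothing.
It also fails if it takes over 67 s, if anything falls off the work surface, if the arm or the gripper's body presses on something with over 40 N, if the wrist force passes 120 N, or if a joint passes its speed limit or range.

### The arm

A 7-joint arm with a two-finger parallel gripper is mounted at the origin on a cart in front of the work surface, level with it; the furniture and walls round the work are solid. World frame = base frame: x ahead of the robot, y to its left, z up, the work surface at z = 0. Lengths are in m, angles in rad, forces in N, time in s.
With the tool pointing down it reaches from about 0.425 to 0.875 m from the base axis. Payload 8.4 kg.
Tool frame: the origin (TCP) lies midway between the tips of the shut fingers; the grasp point (between the pads) lies 19 mm behind it; z points along the fingers, y is the direction in which the jaws open and shut (so a half turn about z gives the same grasp; the last joint's range is limited). The gripper opens to 87 mm and grips with 3 to 60 N. Pads are 19 mm wide; open, the fingers measure 117 mm over their backs; the gripper's body (75 mm by 190 mm) begins 51 mm behind the grasp point.
Start: joints at [-1.206, 0.333, 0.04, 1.465, -0.013, 1.343, -0.059], TCP at [0.291, 0.581, 0.223] pointing down, gripper open.
Joint ranges: [-2.58, 2.58], [-0.38, 2.09], [-1.3, 1.39], [0.25, 2.4], [-1.5, 4.64], [0.08, 2.09], [-2.65, 2.65]. Speed limits (rad/s): [2.22, 2.22, 2.79, 2.79, 3.14, 3.14, 3.14].

### API

Orientations are given as [roll, pitch, yaw] about the fixed x, y, z axes, in that order (R = Rz(yaw) Ry(pitch) Rx(roll)).
In Python, from rig import ctrl, optics gives the robot as it stands.
- The arm moves only by the tool apply_moves, never from a script. Its argument "series" is text: rows parted by semicolons, each of 7 numbers parted by spaces: the turn, a rotation vector about the tool's x, y, z in degrees, then the shift along the tool's x, y, z in mm, then the finger opening in mm, from 0 to 87. A call has 1 to 8 rows; each row shifts and turns the commanded pose from where the row before left it, along the tool's axes as they then stand; what a row does not reach is not made up. A row lasts 1/10 s, in which the tool goes at most 50 mm and 8.59 degrees, less where a joint would pass 70% of its speed; a pose out of reach is approached as far as the arm can. A call is refused whole if a number of a shift passes 50 or a number of a turn 8.59, either way. A call with a gripper value outside its range is refused whole. The fingers move at their own pace and stop on an object; "squeeze" is the grip in N (left out, the last holds). Time passes only in rows, so rows that do not move let the fingers close. It gives the time, the measured TCP pose, the force and the opening at its end, in the units of the state.
- ctrl.observe(): the state, without advancing time (a new reading comes with each control period).
- optics.read_camera(name): name is "scene" or "top"; returns (picture, depth): 384x512x3 uint8, blue, green, red; 384x512 float32, m along the optical axis (not along the pixel's ray), 0 where there is no reading.
- optics.camera_model(name): a dict with "camera_matrix" (3x3 intrinsics, pixels), "extrinsics" (4x4, takes a point from camera to world coordinates). Camera axes: x right, y up, looking along -z (the intrinsics and any distortion apply to the point x, -y, -z); pixel columns grow to the right and rows downward; lengths in m; the calibration is good to about 2 mm. A picture is of the moment at which its call begins. camera_model takes no time and is no camera call.
- ctrl.sign_off(): hands the job in, once; it reports no verdict.
The state is a dict: "time_s": time; "q": joint angles; "joint_vel": joint speeds; "joint_torque": joint torques, N m; "tcp_pos": TCP position; "eef_rot": TCP orientation; "wrist_force": force on the tool from outside, world axes, zero at the start; "moment": the same for the moment, N m; "grip_width": opening from 0.0 (shut) to 1.0 (fully open).
Only numpy, scipy, OpenCV 4.12 (cv2) and the standard library are available. Lean on these libraries where they do the work, as an engineer would, in place of code of your own. Each camera call takes 0.05 s, during which the arm holds its last target. There are 200 camera calls.

## Working session

There is one attempt and no reset: what is moved stays moved. The work goes in short steps, Python scripts to look and compute and a tool call to move; the robot and the scene stay as the last step left them, time stands still between calls to the robot, and variables do not carry over. Pictures are saved under pics/ and viewed, about 8 in all and at most 12, crops included, and the job is handed in when it is done.

Besides the shell and the picture viewer there is one more tool, called after ">>>" as name(argument=value, ...) on one line, values as JSON. apply_moves: Moves the arm, as the interface text tells. Its arguments: {"type":"object","properties":{"series":{"type":"string"},"squeeze":{"type":"number"}},"required":["series"]}

```bash
ls; mkdir -p pics
cat > h.py <<'E'
import numpy as np, cv2
from rig import ctrl, optics
def shot(n,tag):
    im,d=optics.read_camera(n); cv2.imwrite(f'pics/{tag}.png',im); np.savez(f'pics/{tag}.npz',im=im,d=d); return im,d
def cloud(n,d):
    m=optics.camera_model(n);K=np.array(m['camera_matrix']);T=np.array(m['extrinsics'])
    v,u=np.indices(d.shape)
    x=(u-K[0,2])/K[0,0]*d;y=(v-K[1,2])/K[1,1]*d
    P=np.stack([x,-y,-d,np.ones_like(d)],-1)@T.T
    return P[...,:3]
E
python3 - <<'E'
from h import *
print(ctrl.observe())
a,_=shot('scene','s0');b,_=shot('top','t0')
for n in('scene','top'):
    m=optics.camera_model(n);print({k:np.round(v,3).tolist() if not isinstance(v,str) else v for k,v in m.items()})
E
```

```text
pics
{'time_s': 0.0, 'q': array([-1.20618228,  0.33390217,  0.03987388,  1.46627491, -0.01339657,
        1.34328032, -0.05851223]), 'joint_vel': array([ 2.77177844e-04, -1.28844520e-03, -1.88894008e-03,  5.01474263e-06,
       -6.45324741e-04, -9.50218423e-04,  1.32092746e-03]), 'joint_torque': array([-9.51034281e-05, -6.56369448e+01,  1.33539174e+00, -4.03789866e+01,
       -5.96966338e-02,  4.54038265e-02,  1.97026020e-04]), 'tcp_pos': array([0.29060512, 0.58089987, 0.22166313]), 'eef_rot': array([-3.13999775e+00,  1.11856440e-04,  2.67774989e+00]), 'wrist_force': array([0.82594015, 0.08037242, 0.35651385]), 'moment': array([ 0.00682226, -0.04503122, -0.07076348]), 'grip_width': 1.0018509869318262}
{'camera_matrix': [[391.983, 0.0, 255.834], [0.0, 391.983, 193.249], [0.0, 0.0, 1.0]], 'extrinsics': [[0.523, 0.646, -0.556, 0.081], [-0.852, 0.396, -0.341, -0.297], [-0.0, 0.652, 0.758, 0.841], [0.0, 0.0, 0.0, 1.0]]}
{'camera_matrix': [[441.294, 0.0, 256.912], [0.0, 441.294, 200.775], [0.0, 0.0, 1.0]], 'extrinsics': [[0.04, 0.973, -0.229, 0.355], [-0.999, 0.04, -0.006, 0.014], [0.003, 0.229, 0.973, 1.291], [0.0, 0.0, 0.0, 1.0]]}
```

View pics/s0.png

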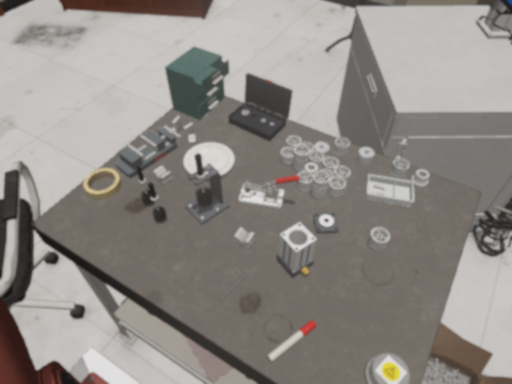

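View pics/t0.png

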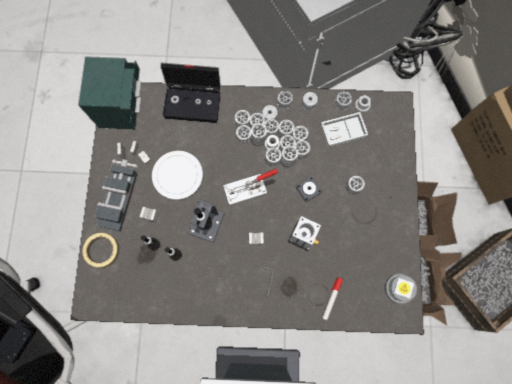

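Run:
```python
from h import *
s=np.load('pics/s0.npz');t=np.load('pics/t0.npz')
a=cv2.resize(s['im'][140:290,130:330],(800,600),interpolation=cv2.INTER_CUBIC)[:, :]
b=cv2.resize(t['im'][165:285,125:335],None,fx=3.8,fy=3.8,interpolation=cv2.INTER_CUBIC)
cv2.imwrite('pics/c1.png',a);cv2.imwrite('pics/c2.png',b)
for n,z in(('top',t),('scene',s)):
    P=cloud(n,z['d']);np.save(f'pics/P{n}.npy',P)
P=np.load('pics/Ptop.npy')
for uv in[(203,213),(195,225),(150,243),(172,255),(305,230),(257,238),(310,188),(356,184)]:print(uv,P[uv[1],uv[0]].round(3))
print('table',np.median(P[290:310,150:250,2]))
# top-of-things: clusters by height
for lo,hi in((.1,.25),(.04,.1)):
    m=((P[...,2]>lo)&(P[...,2]<hi)).astype(np.uint8);n,l,st,c=cv2.connectedComponentsWithStats(m)
    for i in range(1,n):
        if st[i,4]>15:
            Q=P[l==i];print(lo,st[i],Q.min(0).round(3),Q.max(0).round(3),Q.mean(0).round(3))
```

```text
(203, 213) [0.588 0.164 0.132]
(195, 225) [0.576 0.201 0.008]
(150, 243) [0.514 0.321 0.038]
(172, 255) [0.483 0.257 0.033]
(305, 230) [ 0.568 -0.119  0.043]
(257, 238) [0.542 0.017 0.025]
(310, 188) [ 0.7   -0.135  0.019]
(356, 184) [ 0.716 -0.271  0.026]
table 0.0005202806568583851
0.1 [  78   56   62   61 3225] [0.869 0.372 0.1  ] [1.024 0.529 0.173] [0.938 0.452 0.152]
0.1 [160  62  59  15 351] [1.007 0.151 0.1  ] [1.033 0.321 0.137] [1.023 0.235 0.122]
0.1 [267 169  11   6  38] [ 0.714 -0.032  0.1  ] [ 0.728 -0.004  0.112] [ 0.721 -0.02   0.104]
0.1 [190 199  25  29 352] [0.55  0.137 0.1  ] [0.627 0.198 0.202] [0.588 0.168 0.14 ]
0.1 [292 216  28  29 305] [ 0.52 -0.15  0.1 ] [ 0.595 -0.077  0.117] [ 0.557 -0.114  0.11 ]
0.1 [140 235   9   7  38] [0.509 0.311 0.101] [0.521 0.325 0.142] [0.514 0.316 0.129]
0.1 [164 247   8   7  33] [0.481 0.245 0.101] [0.492 0.259 0.144] [0.486 0.25  0.132]
0.04 [162  68  58  20 666] [1.002 0.151 0.04 ] [1.031 0.322 0.1  ] [1.023 0.239 0.071]
0.04 [ 87 114  46  11 350] [0.869 0.41  0.04 ] [0.903 0.528 0.1  ] [0.874 0.462 0.07 ]
0.04 [251 123  15  
[... 708 characters left out ...]
 56] [0.561 0.151 0.04 ] [0.594 0.169 0.07 ] [0.576 0.159 0.059]
0.04 [196 219   7  10  21] [0.56  0.174 0.049] [0.583 0.192 0.068] [0.573 0.185 0.06 ]
0.04 [299 223  14  15 158] [ 0.547 -0.135  0.041] [ 0.578 -0.1    0.099] [ 0.565 -0.119  0.057]
0.04 [144 237   8   7  22] [0.506 0.309 0.044] [0.524 0.325 0.1  ] [0.514 0.315 0.086]
0.04 [290 236  21  12  77] [ 0.519 -0.129  0.042] [ 0.542 -0.076  0.099] [ 0.531 -0.103  0.072]
0.04 [167 248   8   8  22] [0.479 0.243 0.04 ] [0.495 0.259 0.099] [0.486 0.249 0.086]
0.04 [391 275  26  26 361] [ 0.383 -0.43   0.04 ] [ 0.452 -0.36   0.049] [ 0.417 -0.395  0.043]
0.04 [ 11 373  30  11 238] [0.131 0.572 0.041] [0.155 0.651 0.094] [0.144 0.602 0.065]
```

View pics/c1.png

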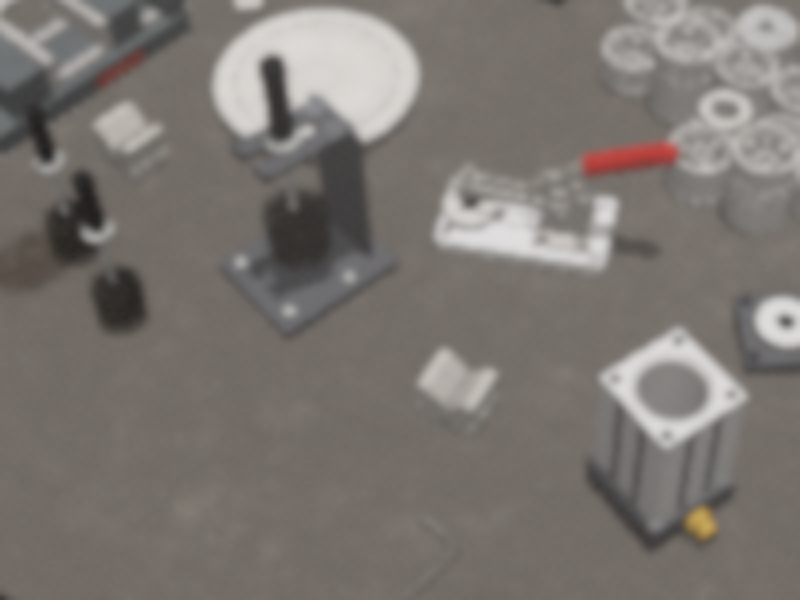

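View pics/c2.png

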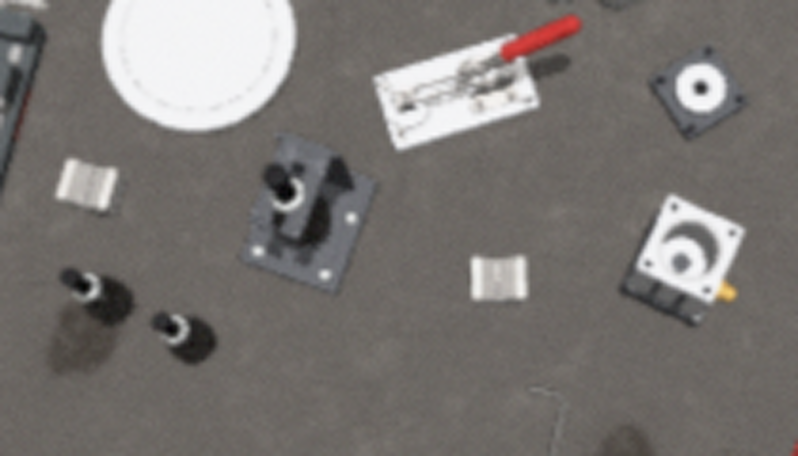

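Candidates for the brush (top view): rack brush (203,213), and two loose standing ones at (150,243) and (172,255). The one hanging in the rack, with its top at z≈0.2 against 0.144, is the largest and fits. The cylinder is at (305,230). I'll measure these now.

Run:
```python
from h import *
def rect(Q):
    r=cv2.minAreaRect(Q[:,:2].astype(np.float32)*1000); return np.round(r[0],1),np.round(r[1],1),round(r[2],1)
for n,f in(('scene','s0'),('top','t0')):
    z=np.load(f'pics/{f}.npz');im=z['im'];g=im.astype(int).mean(2);P=np.load(f'pics/P{n}.npy');H=P[...,2]
    m=optics.camera_model(n);K=np.array(m['camera_matrix']);T=np.array(m['extrinsics'])
    def onplane(uv,h):
        uv=np.atleast_2d(uv).astype(float);d=np.c_[(uv[:,0]-K[0,2])/K[0,0],-(uv[:,1]-K[1,2])/K[1,1],-np.ones(len(uv))]@T[:3,:3].T
        return (T[:3,3]+d*((h-T[2,3])/d[:,2])[:,None])[:,:2]
    print('==',n)
    near=lambda x,y,r:np.hypot(P[...,0]-x,P[...,1]-y)<r
    # cylinder top: bright pixels near top height
    w=(near(.557,-.114,.06)&(H>.10)&(H<.12)&(g>130)).astype(np.uint8)
    cs,_=cv2.findContours(w,cv2.RETR_CCOMP,cv2.CHAIN_APPROX_NONE)
    print('zmed',np.median(H[w>0]))
    big=max(cs,key=cv2.contourArea);xy=onplane(big[:,0],.11);print('cyl outer',rect(xy))
    hs=sorted([c for c in cs],key=cv2.contourArea)[-2];xy=onplane(hs[:,0],.11);(cx,r)=cv2.minEnclosingCircle((xy*1000).astype(np.float32));print('bore',np.round(cx,1),r,rect(xy))
    # piston
    pm=near(.557,-.114,.025)&(H>.02)&(H<.08);print('pist z',np.percentile(H[pm],[5,25,50,75,95]).round(3) if pm.any() else None)
    # collar: bright
    w=(near(.588,.166,.05)&(H>.12)&(H<.15)&(g>130))
    v,u=np.nonzero(w);print('collar px',len(u),u.mean(),v.mean(),'xyz',P[w].mean(0).round(4),'uv->z.135',onplane([[u.mean(),v.mean()]],.135).round(4), rect(onplane(np.c_[u,v],.135)))
    # handle
    w=(near(.588,.166,.03)&(H>.15)&(H<.2)&(g<80));c=T[:2,3]
    for a in(.15,.16,.17,.18,.19):
        q=P[w&(H>a-.005)&(H<a+.005)]
        if len(q):
            mu=q.mean(0)[:2];d=(mu-c)/np.linalg.norm(mu-c);print('hand',a,len(q),mu.round(4),(mu+d*.0065).round(4))
    q=H[near(.588,.166,.03)];print('zmax',np.sort(q)[-8:].round(3))
    # fork top
    w=near(.585,.155,.07)&(H>.122)&(H<.134)&(g<115)
    print('fork',w.sum(),rect(P[w]),P[w].mean(0).round(4))
    w=near(.585,.155,.09)&(H>.004)&(H<.02);print('base',w.sum(),rect(P[w]),np.median(H[w]))
```

```text
== scene
zmed 0.11053779286057386
cyl outer (array([ 554.6, -115.9]), array([62.1, 60.7]), 66.8)
bore [ 553.6 -116. ] 21.659969329833984 (array([ 552.3, -116. ]), array([38.3, 39.8]), 78.9)
pist z [0.052 0.059 0.068 0.074 0.079]
collar px 72 205.43055555555554 171.16666666666666 xyz [0.5968 0.1679 0.1326] uv->z.135 [[0.5949 0.1663]] (array([588.9, 160.8]), array([47.8, 55.5]), 75.0)
hand 0.15 8 [0.5775 0.1663] [0.5823 0.1708]
hand 0.16 12 [0.5755 0.1668] [0.5802 0.1712]
hand 0.17 10 [0.5754 0.1665] [0.5802 0.1709]
hand 0.18 10 [0.5753 0.1668] [0.5801 0.1713]
hand 0.19 10 [0.5751 0.1662] [0.5798 0.1707]
zmax [0.199 0.199 0.2   0.2   0.2   0.2   0.201 0.202]
fork 140 (array([584.7, 168. ]), array([38.6, 71.3]), 68.0) [0.5741 0.1659 0.1302]
base 656 (array([580.2, 150. ]), array([157.8, 171.4]), 34.2) 0.00875675273001153
== top
zmed 0.11066605366710691
cyl outer (array([ 556.8, -114.2]), array([58.1, 59.7]), 66.9)
bore [ 556.7 -114.2] 22.540340423583984 (array([ 556.3, -114.3]), array([41.9, 41.1]), 46.7)
pist z [0.041 0.046 0.048 0.051 0.071]
collar px 29 201.75862068965517 216.79310344827587 xyz [0.5773 0.1664 0.1335] uv->z.135 [[0.577  0.1662]] (array([577.7, 167.5]), array([16.5, 23. ]), 43.4)
hand 0.15 3 [0.5738 0.1704] [0.5791 0.1741]
hand 0.16 6 [0.5758 0.1686] [0.5811 0.1723]
hand 0.17 5 [0.5758 0.1692] [0.5812 0.1729]
hand 0.18 2 [0.574 0.169] [0.5793 0.1728]
hand 0.19 9 [0.5782 0.1679] [0.5836 0.1716]
zmax [0.2   0.2   0.2   0.2   0.201 0.201 0.201 0.202]
fork 186 (array([587.7, 170.1]), array([48.5, 69.2]), 73.0) [0.5902 0.1679 0.1301]
base 686 (array([587.9, 154.2]), array([169.8, 171.6]), 25.3) 0.007700815394453442
```

Run:
```python
from h import *
z=np.load('pics/t0.npz');g=z['im'].astype(int).mean(2).astype(np.uint8);P=np.load('pics/Ptop.npy');H=P[...,2]
near=np.hypot(P[...,0]-.585,P[...,1]-.155)<.075
w=((near)&(H<.02)&(g>115)).astype(np.uint8);n,l,s,c=cv2.connectedComponentsWithStats(w)
for i in range(1,n):
    q=P[l==i];print('bright',s[i,4],c[i].round(1),np.average(q,axis=0,weights=g[l==i]-100.).round(4))
print('tall non-handle',P[near&(H>.137)&(np.hypot(P[...,0]-.581,P[...,1]-.1715)>.02)].round(3)[:10])
for n,f in(('top','t0'),('scene','s0')):
    P=np.load(f'pics/P{n}.npy');H=P[...,2];g=np.load(f'pics/{f}.npz')['im'].astype(int).mean(2)
    w=(np.hypot(P[...,0]-.581,P[...,1]-.1715)<.06)&(H>.123)&(H<.134)&(g<115)
    q=P[w]
    e=np.array([-.342,-.94]);d=q[:,:2]-[.581,.1715];print(n,'along +x',np.percentile(d@e,[1,50,99]).round(4),'across',np.percentile(d@[-e[1],e[0]],[1,50,99]).round(4))
    u,sv,vt=np.linalg.svd(d-d.mean(0),full_matrices=0);print(sv,vt[0],np.degrees(np.arctan2(vt[0,1],vt[0,0])))
    fp=np.array([np.sum(w[:, :])]);
```

```text
bright 1 [203. 212.] [0.616  0.1803 0.0081]
bright 2 [215.5 217.5] [0.6016 0.1426 0.0045]
bright 1 [219. 218.] [0.5996 0.1316 0.0095]
bright 24 [216.4 222.3] [0.5869 0.1375 0.0105]
bright 17 [192.2 230.4] [0.5589 0.2075 0.0095]
bright 2 [215.  229.5] [0.5645 0.1411 0.011 ]
bright 43 [209.9 235. ] [0.5454 0.1548 0.01  ]
bright 1 [201. 234.] [0.5498 0.1815 0.0093]
bright 1 [203. 236.] [0.5444 0.1754 0.0078]
bright 1 [212. 240.] [0.5336 0.1483 0.0081]
tall non-handle [[0.552 0.169 0.137]]
top along +x [-0.0246  0.0022  0.0197] across [-0.028   0.0165  0.0413]
[0.32074492 0.1789479 ] [-0.9578827   0.28715978] 163.3120078223681
scene along +x [-0.0164  0.0128  0.0203] across [-0.0297 -0.0125  0.0376]
[0.23701469 0.13063527] [-0.80396739  0.59467338] 143.51064816506673
```

>>> apply_moves(series="0 0 -6.6 0 0 -20 87; 0 0 0 -45 -20 0 87; 0 0 0 -45 -20 0 87; 0 0 0 -45 -20 0 87; 0 0 0 -45 -20 0 87; 0 0 0 -45 -20 0 87; 0 0 0 -45 -20 0 87; 0 0 0 -45 -20 0 87")

```text
time_s: 0.9
tcp_pos: [0.54, 0.3404, 0.2423]
eef_rot: [-3.141, -0.0, 2.793]
wrist_force: [0.4, 0.2, 1.0]
grip_width: 1.003
```

The base holes, the fork's long axis (163°) and its extent (-28 to +41 mm) all put rack +x at about -20°, i.e. (0.94, -0.34). That replaces my first guess. The tool's +x is therefore already the exit direction. I'll turn the jaws 90° so they close along the slot.

```bash
python3 -c "
from h import *
print(ctrl.observe()['q'].round(3))"
```

```text
[-0.79   0.302  0.201  1.474 -0.061  1.372  0.637]
```

>>> apply_moves(series="0 0 8.5 0 0 0 87; 0 0 8.5 0 0 0 87; 0 0 8.5 0 0 0 87; 0 0 8.5 0 0 0 87; 0 0 8.5 0 0 0 87; 0 0 8.5 0 0 0 87; 0 0 8.5 0 0 0 87; 0 0 8.5 0 0 0 87")

```text
time_s: 1.7
tcp_pos: [0.5388, 0.342, 0.242]
eef_rot: [-3.141, 0.001, 1.6]
wrist_force: [-0.2, -0.5, 0.8]
grip_width: 0.998
```

>>> apply_moves(series="0 0 8.5 0 0 0 87; 0 0 8.5 0 0 0 87; 0 0 5 0 0 0 87; 0 0 0 0 0 0 87; 0 0 0 0 0 0 87")

```text
time_s: 2.2
tcp_pos: [0.5388, 0.3421, 0.2422]
eef_rot: [-3.141, 0.001, 1.225]
wrist_force: [1.0, -1.4, -1.1]
grip_width: 0.997
```

>>> apply_moves(series="0 0 0 -36 24 0 87; 0 0 0 -37 24 0 87; 0 0 0 -37 24 0 87; 0 0 0 -36 25 0 87; 0 0 0 0 0 0 87; 0 0 0 0 0 0 87")

```text
time_s: 2.8
tcp_pos: [0.5806, 0.1704, 0.2427]
eef_rot: [3.142, -0.0, 1.221]
wrist_force: [-1.0, 1.1, -0.7]
grip_width: 1.0
```

Run:
```python
from h import *
print(ctrl.observe()['tcp_pos'].round(4))
a,_=shot('scene','s1');b,_=shot('top','t1')
A=cv2.resize(a[110:230,140:270],None,fx=4,fy=4,interpolation=cv2.INTER_CUBIC)
B=cv2.resize(b[150:270,150:250],None,fx=4,fy=4,interpolation=cv2.INTER_CUBIC)
cv2.imwrite('pics/c3.png',np.hstack([A[:480],B[:480]])[:,:800])
```

```text
[0.5806 0.1704 0.2427]
```

View pics/c3.png

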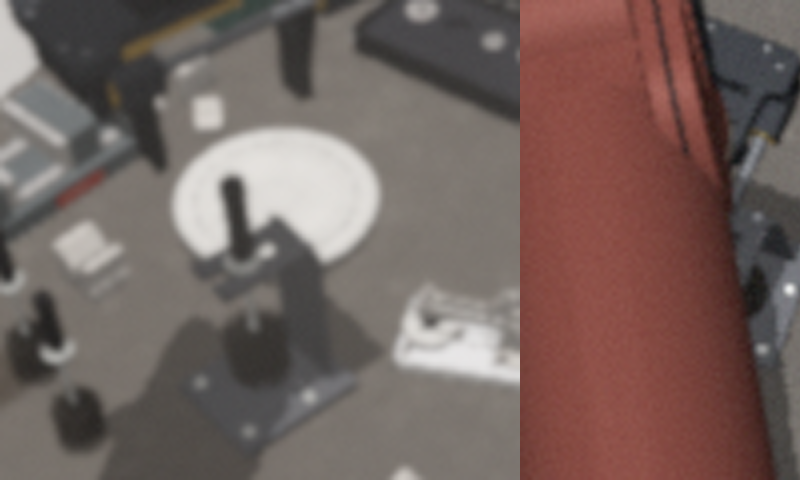

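The fingers straddle the handle line in the scene view: tips at crop (150,160) and (300,95), handle top at (232,180). Descending now.

>>> apply_moves(series="0 0 0 1 0 30 87; 0 0 0 0 0 30 87; 0 0 0 0 0 20 87; 0 0 0 0 0 13 87; 0 0 0 0 0 0 87")

```text
time_s: 3.4
tcp_pos: [0.5794, 0.1737, 0.1478]
eef_rot: [-3.139, 0.002, 1.224]
wrist_force: [-0.2, 0.9, 1.0]
grip_width: 0.999
```

>>> apply_moves(series="0 0 0 0 0 0 0; 0 0 0 0 0 0 0; 0 0 0 0 0 0 0; 0 0 0 0 0 0 0; 0 0 0 0 0 0 0; 0 0 0 0 0 0 0; 0 0 0 0 0 0 0; 0 0 0 0 0 0 0", squeeze=15)

```text
time_s: 4.2
tcp_pos: [0.5806, 0.1727, 0.1495]
eef_rot: [-3.142, 0.0, 1.222]
wrist_force: [0.4, 0.6, 0.9]
grip_width: 0.355
```

>>> apply_moves(series="0 0 0 0 0 0 0; 0 0 0 0 0 0 0; 0 0 0 0 0 0 0; 0 0 0 0 0 0 0; 0 0 0 0 0 0 0; 0 0 0 0 0 0 0")

```text
time_s: 4.8
tcp_pos: [0.5806, 0.1727, 0.1495]
eef_rot: [-3.141, 0.0, 1.222]
wrist_force: [-0.6, -0.0, -0.5]
grip_width: 0.187
```

>>> apply_moves(series="0 0 0 0 0 0 0; 0 0 0 0 0 0 0; 0 0 0 0 0 0 0", squeeze=45)

```text
time_s: 5.1
tcp_pos: [0.5806, 0.1727, 0.1495]
eef_rot: [3.142, 0.0, 1.222]
wrist_force: [0.6, -0.1, -1.3]
grip_width: 0.182
```

Gripped at 15.8 mm, with the TCP at (0.5806, 0.1727, 0.1495) for the return. Next: lift 12 mm, then slide out along -y.

>>> apply_moves(series="0 0 0 0 0 -6 0; 0 0 0 0 0 -6 0; 0 0 0 0 0 0 0; 0 0 0 0 0 0 0")

```text
time_s: 5.5
tcp_pos: [0.5808, 0.1728, 0.1619]
eef_rot: [3.141, -0.001, 1.222]
wrist_force: [-0.5, -0.9, -0.7]
grip_width: 0.18
```

>>> apply_moves(series="0 0 0 0 -10 0 0; 0 0 0 0 -15 0 0; 0 0 0 0 -15 0 0; 0 0 0 0 -15 0 0; 0 0 0 0 -15 0 0; 0 0 0 0 0 0 0; 0 0 0 0 0 0 0")

```text
time_s: 6.2
tcp_pos: [0.5146, 0.197, 0.1619]
eef_rot: [3.141, -0.001, 1.223]
wrist_force: [0.2, 0.4, -0.6]
grip_width: 0.181
```

Run:
```python
from h import *
o=ctrl.observe();print(o['wrist_force'].round(2),o['tcp_pos'].round(4))
a,_=shot('scene','s2')
cv2.imwrite('pics/c4.png',cv2.resize(a[130:250,140:270],None,fx=4,fy=4,interpolation=cv2.INTER_CUBIC))
```

```text
[ 0.2   0.38 -0.56] [0.5146 0.197  0.1619]
```

View pics/c4.png

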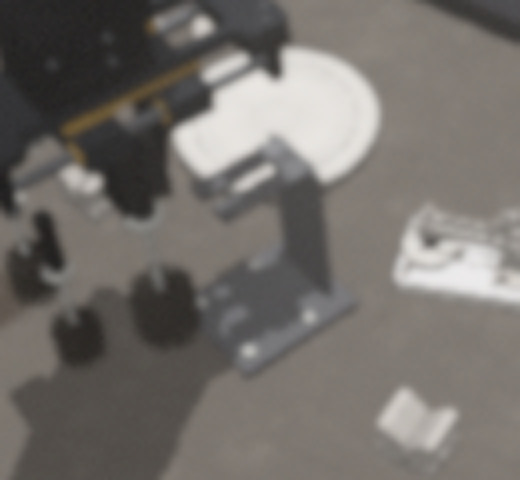

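>>> apply_moves(series="0 0 0 0 0 -40 0; 0 0 0 0 0 -40 0; 0 0 0 0 0 -40 0; 0 0 0 0 0 0 0")

```text
time_s: 6.65
tcp_pos: [0.5178, 0.1969, 0.2873]
eef_rot: [3.136, -0.007, 1.221]
wrist_force: [-0.8, -0.9, -1.5]
grip_width: 0.18
```

>>> apply_moves(series="0 0 0 -40 21 0 0; 0 0 0 -40 21 0 0; 0 0 0 -40 21 0 0; 0 0 0 -40 21 0 0; 0 0 0 -40 21 0 0; 0 0 0 -40 20 0 0; 0 0 0 -39 20 0 0; 0 0 0 0 0 0 0")

```text
time_s: 7.45
tcp_pos: [0.555, -0.1234, 0.2814]
eef_rot: [3.14, 0.003, 1.212]
wrist_force: [-1.0, -0.2, -1.8]
grip_width: 0.179
```

>>> apply_moves(series="0 0 0 0 0 0 0; 0 0 0 0 0 0 0")

```text
time_s: 7.65
tcp_pos: [0.5559, -0.1142, 0.2811]
eef_rot: [-3.141, 0.0, 1.223]
wrist_force: [-0.1, 0.5, -1.6]
grip_width: 0.18
```

Run:
```python
from h import *
o=ctrl.observe();print(o['wrist_force'].round(2),o['tcp_pos'].round(4))
a,d=shot('scene','s3')
m=optics.camera_model('scene');K=np.array(m['camera_matrix']);T=np.array(m['extrinsics'])
def px(p):
    c=np.linalg.inv(T)@np.r_[p,1];return np.array([K[0,2]+K[0,0]*c[0]/-c[2],K[1,2]-K[1,1]*c[1]/-c[2]]).round(1)
x,y,z=o['tcp_pos'];tip=z+.019-.1505
print('pred tip',px([x,y,tip]),'head top',px([x,y,tip+.048]),'collar',px([x,y,tip+.112]),'mouth avg',px([.5557,-.115,.11]))
P=cloud('scene',d);g=a.astype(int).mean(2);H=P[...,2]
near=np.hypot(P[...,0]-x,P[...,1]-y)<.035
w=near&(H>.16)&(H<.2)&(g<90);q=P[w];c=T[:2,3]
for h in np.arange(.162,.2,.006):
    q=P[w&(abs(H-h)<.003)]
    if len(q)>3: mu=q[:,:2].mean(0);e=(mu-c)/np.linalg.norm(mu-c);print('head',h.round(3),len(q),(mu+e*.0215*.785).round(4))
A=a[150:270,230:370];cv2.imwrite('pics/c5.png',cv2.resize(A,None,fx=5,fy=5,interpolation=cv2.INTER_CUBIC))
```

```text
[-0.06  0.51 -1.62] [ 0.5559 -0.1142  0.2811]
pred tip [298.7 226.3] head top [300.6 212.7] collar [303.5 192.6] mouth avg [297.5 236.9]
head 0.162 8 [ 0.5654 -0.1187]
head 0.168 30 [ 0.5622 -0.1179]
head 0.174 36 [ 0.5601 -0.1145]
head 0.18 32 [ 0.5618 -0.1155]
head 0.186 42 [ 0.5634 -0.113 ]
head 0.192 82 [ 0.5664 -0.1116]
head 0.198 113 [ 0.571  -0.1102]
```

View pics/c5.png

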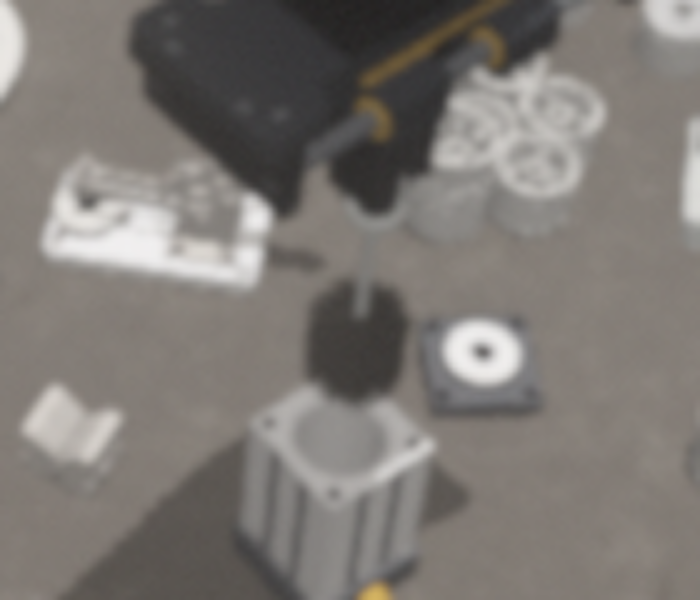

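Run:
```python
from h import *
z=np.load('pics/s3.npz');a=z['im'];d=z['d'];g=a.astype(int).mean(2)
pred=lambda v:np.interp(v,[212.7,226.3],[300.6,298.7])
for v in range(202,232,2):
    r=g[v,285:322];k=np.nonzero(r<85)[0]
    if len(k)and v>206: print(v,'head',285+k.min(),285+k.max(),'mid',285+(k.min()+k.max())/2,'pred',pred(v).round(1))
    else: 
        print(v,r[5:30].astype(int))
# mouth ellipse from s0
im=np.load('pics/s0.npz')['im'];g0=im.astype(int).mean(2)
for v in range(228,248,3): print(v,g0[v,276:322].astype(int))
```

```text
202 [ 92  91  92  96 105 116 124 125 126 127 125 122 122 122 124 124 126 126
 128 130 132 132 131 129 127]
204 [112 108 108 113 118 122 123 121 120 117 116 119 121 123 123 123 125 125
 126 127 129 128 128 127 127]
206 [125 124 123 122 121 114 107  97  90  87  94 106 116 115 106 103 108 114
 116 122 125 126 128 129 128]
208 head 297 307 mid 302.0 pred 300.6
210 head 294 309 mid 301.5 pred 300.6
212 head 293 310 mid 301.5 pred 300.6
214 head 292 311 mid 301.5 pred 300.4
216 head 292 310 mid 301.0 pred 300.1
218 head 292 310 mid 301.0 pred 299.9
220 head 292 310 mid 301.0 pred 299.6
222 head 292 309 mid 300.5 pred 299.3
224 head 292 309 mid 300.5 pred 299.0
226 head 295 308 mid 301.5 pred 298.7
228 head 296 304 mid 300.0 pred 298.7
230 [173 170 165 157 147 134 125 122 112 102  94  93 102 110 122 136 146 149
 145 134 128 124 123 123 117]
228 [111 110 109 110 111 111 113 112 114 118 128 150 171 188 201 209 213 214
 213 211 209 209 211 211 212 213 215 215 210 197 172 144 122 114 111 111
 111 109 103  93  90  89  88  94 105 110]
231 [111 111 110 111 115 126 142 162 182 200 211 216 216 211 2
[... 389 characters left out ...]
8 128 130
 130 131 131 130 128 128 126 125 125 122 119 122 144 177 202 214 215 204
 191 185 181 166 141 121 113 112 111 112]
240 [110 110 111 114 116 118 119 121 137 168 196 208 206 190 167 145 135 131
 130 130 129 128 128 127 126 124 123 121 120 131 160 190 209 217 216 210
 202 193 182 165 141 123 113 112 111 112]
243 [112 111 112 115 118 117 115 106  94  99 121 151 182 203 210 205 191 174
 159 148 142 138 136 135 135 139 148 162 178 194 206 210 203 189 171 154
 141 132 125 121 117 114 114 114 114 113]
246 [110 111 113 116 116 117 113 101  90 100 110 117 121 132 162 191 208 216
 217 213 207 206 210 212 213 214 212 207 198 183 163 139 115 102 110 121
 126 124 121 116 112 110 111 111 111 110]
```

>>> apply_moves(series="0 0 0 2 0 10 0; 0 0 0 0 0 16 0; 0 0 0 0 0 16 0; 0 0 0 0 0 4 0; 0 0 0 0 0 0 0; 0 0 0 0 0 0 0")

```text
time_s: 8.3
tcp_pos: [0.5568, -0.1129, 0.236]
eef_rot: [3.141, -0.0, 1.223]
wrist_force: [-0.3, 0.1, -0.9]
grip_width: 0.185
```

>>> apply_moves(series="0 0 0 0 0 4 0; 0 0 0 0 0 0 0; 0 0 0 0 0 0 0")

```text
time_s: 8.6
tcp_pos: [0.5563, -0.1133, 0.2316]
eef_rot: [-3.141, 0.0, 1.222]
wrist_force: [-1.4, 0.8, -0.8]
grip_width: 0.179
```

>>> apply_moves(series="0 0 0 0 0 4 0; 0 0 0 0 0 0 0; 0 0 0 0 0 0 0")

```text
time_s: 8.9
tcp_pos: [0.5564, -0.1132, 0.2272]
eef_rot: [-3.141, 0.0, 1.222]
wrist_force: [-0.4, 0.6, -3.7]
grip_width: 0.182
```

>>> apply_moves(series="0 0 0 0 0 4 0; 0 0 0 0 0 0 0; 0 0 0 0 0 0 0")

```text
time_s: 9.2
tcp_pos: [0.5563, -0.1132, 0.2232]
eef_rot: [-3.141, 0.0, 1.222]
wrist_force: [-0.6, 0.5, -4.1]
grip_width: 0.179
```

>>> apply_moves(series="0 0 0 0 0 4 0; 0 0 0 0 0 0 0; 0 0 0 0 0 0 0")

```text
time_s: 9.5
tcp_pos: [0.5563, -0.1132, 0.2192]
eef_rot: [-3.141, 0.0, 1.222]
wrist_force: [-0.7, -0.8, -3.0]
grip_width: 0.186
```

>>> apply_moves(series="0 0 0 0 0 4 0; 0 0 0 0 0 0 0; 0 0 0 0 0 0 0")

```text
time_s: 9.8
tcp_pos: [0.5563, -0.1132, 0.2152]
eef_rot: [-3.141, 0.0, 1.222]
wrist_force: [-0.9, -0.3, -2.3]
grip_width: 0.177
```

>>> apply_moves(series="0 0 0 0 0 4 0; 0 0 0 0 0 4 0; 0 0 0 0 0 0 0; 0 0 0 0 0 0 0")

```text
time_s: 10.2
tcp_pos: [0.5562, -0.1132, 0.2071]
eef_rot: [-3.141, 0.0, 1.222]
wrist_force: [-1.3, -1.2, -3.5]
grip_width: 0.182
```

>>> apply_moves(series="0 0 0 0 0 4 0; 0 0 0 0 0 4 0; 0 0 0 0 0 0 0; 0 0 0 0 0 0 0")

```text
time_s: 10.6
tcp_pos: [0.5563, -0.1132, 0.1991]
eef_rot: [-3.141, 0.0, 1.222]
wrist_force: [-1.3, -0.2, -3.8]
grip_width: 0.178
```

>>> apply_moves(series="0 0 0 0 0 4 0; 0 0 0 0 0 4 0; 0 0 0 0 0 0 0; 0 0 0 0 0 0 0")

```text
time_s: 11.0
tcp_pos: [0.5563, -0.1132, 0.1911]
eef_rot: [-3.141, 0.0, 1.222]
wrist_force: [-0.1, -1.0, -2.8]
grip_width: 0.18
```

>>> apply_moves(series="0 0 0 0 0 2 0; 0 0 0 0 0 2 0; 0 0 0 0 0 0 0; 0 0 0 0 0 0 0")

```text
time_s: 11.4
tcp_pos: [0.5565, -0.1133, 0.1874]
eef_rot: [3.142, 0.0, 1.222]
wrist_force: [-0.2, -0.2, -2.5]
grip_width: 0.181
```

>>> apply_moves(series="0 0 0 0 0 2 0; 0 0 0 0 0 0 0; 0 0 0 0 0 0 0")

```text
time_s: 11.7
tcp_pos: [0.5565, -0.1132, 0.1854]
eef_rot: [-3.142, 0.0, 1.222]
wrist_force: [-0.6, 0.2, -1.7]
grip_width: 0.18
```

>>> apply_moves(series="0 0 0 0 0 2 0; 0 0 0 0 0 0 0; 0 0 0 0 0 0 0")

```text
time_s: 12.0
tcp_pos: [0.5565, -0.1133, 0.1834]
eef_rot: [-3.142, 0.0, 1.222]
wrist_force: [0.2, -0.5, -2.3]
grip_width: 0.18
```

>>> apply_moves(series="0 0 0 0 0 2 0; 0 0 0 0 0 0 0; 0 0 0 0 0 0 0")

```text
time_s: 12.3
tcp_pos: [0.5564, -0.1133, 0.1814]
eef_rot: [-3.141, 0.0, 1.222]
wrist_force: [0.5, -0.7, -2.1]
grip_width: 0.179
```

>>> apply_moves(series="0 0 0 0 0 2 0; 0 0 0 0 0 0 0; 0 0 0 0 0 0 0")

```text
time_s: 12.6
tcp_pos: [0.5564, -0.1132, 0.1794]
eef_rot: [-3.141, 0.0, 1.222]
wrist_force: [-1.1, -0.7, -1.5]
grip_width: 0.178
```

>>> apply_moves(series="0 0 0 0 0 2 0; 0 0 0 0 0 0 0; 0 0 0 0 0 0 0")

```text
time_s: 12.9
tcp_pos: [0.5564, -0.1132, 0.1774]
eef_rot: [-3.141, 0.0, 1.222]
wrist_force: [0.2, 0.1, -3.1]
grip_width: 0.182
```

>>> apply_moves(series="0 0 0 0 0 2 0; 0 0 0 0 0 0 0; 0 0 0 0 0 0 0")

```text
time_s: 13.2
tcp_pos: [0.5566, -0.1133, 0.1758]
eef_rot: [3.141, -0.0, 1.222]
wrist_force: [-1.1, -0.2, 2.4]
grip_width: 0.179
```

Contact is at a TCP of about 0.176, close to the crown height I estimated from the camera.

>>> apply_moves(series="0 0 0 0 0 2 0; 0 0 0 0 0 0 0; 0 0 0 0 0 0 0")

```text
time_s: 13.5
tcp_pos: [0.5567, -0.1133, 0.1739]
eef_rot: [3.141, -0.0, 1.222]
wrist_force: [-1.4, -0.4, 5.1]
grip_width: 0.184
```

>>> apply_moves(series="0 0 0 0 0 2 0; 0 0 0 0 0 0 0; 0 0 0 0 0 0 0")

```text
time_s: 13.8
tcp_pos: [0.5567, -0.1133, 0.172]
eef_rot: [3.141, -0.0, 1.222]
wrist_force: [-1.6, 1.4, 6.1]
grip_width: 0.185
```

>>> apply_moves(series="0 0 0 0 0 2 0; 0 0 0 0 0 0 0; 0 0 0 0 0 0 0")

```text
time_s: 14.1
tcp_pos: [0.5568, -0.1134, 0.1702]
eef_rot: [3.141, -0.0, 1.222]
wrist_force: [-1.6, 0.3, 8.8]
grip_width: 0.18
```

Pressed about 6 mm (roughly 11 N above the baseline drag). Up to the mouth for stroke 1, then down again.

>>> apply_moves(series="0 0 0 0 0 -12 0; 0 0 0 0 0 -14 0; 0 0 0 0 0 -14 0; 0 0 0 0 0 -14 0; 0 0 0 0 0 -12 0; 0 0 0 0 0 -6 0; 0 0 0 0 0 0 0; 0 0 0 0 0 0 0")

```text
time_s: 14.9
tcp_pos: [0.5565, -0.1131, 0.2414]
eef_rot: [-3.142, -0.0, 1.222]
wrist_force: [-0.3, -0.2, -0.3]
grip_width: 0.18
```

>>> apply_moves(series="0 0 0 0 0 4 0; 0 0 0 0 0 8 0; 0 0 0 0 0 12 0; 0 0 0 0 0 12 0; 0 0 0 0 0 12 0; 0 0 0 0 0 10 0; 0 0 0 0 0 4 0; 0 0 0 0 0 0 0")

```text
time_s: 15.7
tcp_pos: [0.5559, -0.1132, 0.1785]
eef_rot: [-3.14, 0.001, 1.222]
wrist_force: [-0.4, 0.8, -2.9]
grip_width: 0.18
```

>>> apply_moves(series="0 0 0 0 0 3 0; 0 0 0 0 0 3 0; 0 0 0 0 0 2 0; 0 0 0 0 0 2 0; 0 0 0 0 0 0 0; 0 0 0 0 0 0 0")

```text
time_s: 16.3
tcp_pos: [0.5569, -0.1134, 0.1706]
eef_rot: [3.14, -0.001, 1.222]
wrist_force: [-3.0, -0.8, 8.0]
grip_width: 0.181
```

>>> apply_moves(series="0 0 0 0 0 -12 0; 0 0 0 0 0 -14 0; 0 0 0 0 0 -14 0; 0 0 0 0 0 -14 0; 0 0 0 0 0 -12 0; 0 0 0 0 0 -6 0; 0 0 0 0 0 0 0; 0 0 0 0 0 0 0")

```text
time_s: 17.1
tcp_pos: [0.5565, -0.1131, 0.2414]
eef_rot: [3.142, -0.0, 1.222]
wrist_force: [0.5, -0.1, -1.3]
grip_width: 0.181
```

>>> apply_moves(series="0 0 0 0 0 4 0; 0 0 0 0 0 8 0; 0 0 0 0 0 12 0; 0 0 0 0 0 12 0; 0 0 0 0 0 12 0; 0 0 0 0 0 10 0; 0 0 0 0 0 4 0; 0 0 0 0 0 0 0")

```text
time_s: 17.9
tcp_pos: [0.5559, -0.1132, 0.1785]
eef_rot: [-3.14, 0.001, 1.222]
wrist_force: [-0.6, -0.7, -3.2]
grip_width: 0.18
```

>>> apply_moves(series="0 0 0 0 0 3 0; 0 0 0 0 0 3 0; 0 0 0 0 0 2 0; 0 0 0 0 0 2 0; 0 0 0 0 0 0 0; 0 0 0 0 0 0 0")

```text
time_s: 18.5
tcp_pos: [0.5569, -0.1134, 0.1706]
eef_rot: [3.14, -0.001, 1.222]
wrist_force: [-3.4, -0.9, 7.7]
grip_width: 0.181
```

>>> apply_moves(series="0 0 0 0 0 -12 0; 0 0 0 0 0 -14 0; 0 0 0 0 0 -14 0; 0 0 0 0 0 -14 0; 0 0 0 0 0 -12 0; 0 0 0 0 0 -6 0; 0 0 0 0 0 0 0; 0 0 0 0 0 0 0")

```text
time_s: 19.3
tcp_pos: [0.5565, -0.1131, 0.2414]
eef_rot: [3.142, -0.0, 1.222]
wrist_force: [-0.0, 0.3, -1.5]
grip_width: 0.179
```

Three strokes done, each pressed about 5.5–6 mm. Lift clear, then back to the staging point in front of the rack.

>>> apply_moves(series="0 0 0 0 0 -10 0; 0 0 0 0 0 -15 0; 0 0 0 0 0 -16 0; 0 0 0 0 0 0 0")

```text
time_s: 19.7
tcp_pos: [0.5577, -0.1137, 0.2854]
eef_rot: [3.138, -0.001, 1.222]
wrist_force: [0.1, -1.0, -1.7]
grip_width: 0.184
```

>>> apply_moves(series="0 0 0 40 -21 0 0; 0 0 0 40 -21 0 0; 0 0 0 40 -21 0 0; 0 0 0 40 -21 0 0; 0 0 0 40 -21 0 0; 0 0 0 40 -21 0 0; 0 0 0 37 -20 0 0; 0 0 0 0 0 0 0")

```text
time_s: 20.5
tcp_pos: [0.5117, 0.2042, 0.2817]
eef_rot: [-3.14, -0.001, 1.232]
wrist_force: [0.3, 1.3, -1.8]
grip_width: 0.182
```

>>> apply_moves(series="0 0 0 0 0 30 0; 0 0 0 0 0 40 0; 0 0 0 0 0 35 0; 0 0 0 0 0 15 0; 0 0 0 0 0 0 0; 0 0 0 0 0 0 0; 0 0 0 0 0 0 0")

```text
time_s: 21.2
tcp_pos: [0.5148, 0.1972, 0.164]
eef_rot: [3.14, -0.002, 1.222]
wrist_force: [0.6, -0.1, -0.9]
grip_width: 0.179
```

Run:
```python
from h import *
o=ctrl.observe();print(o['wrist_force'].round(2),o['tcp_pos'].round(4))
a,_=shot('scene','s4');b=np.load('pics/s2.npz')['im']
f=lambda i:cv2.resize(i[150:240,140:240],None,fx=4,fy=4,interpolation=cv2.INTER_CUBIC)
cv2.imwrite('pics/c6.png',np.hstack([f(b),f(a)]))
for v in range(200,216,3):
  for i in(b,a):
    r=i[v,165:195].astype(int).mean(1);k=np.nonzero(r<62)[0];print(v,165+k.min() if len(k) else None,165+k.max() if len(k) else None,end=' | ')
  print()
```

```text
[ 0.55 -0.11 -0.87] [0.5148 0.1972 0.164 ]
200 182 186 | 200 175 186 | 
203 174 187 | 203 173 187 | 
206 173 187 | 206 173 187 | 
209 174 189 | 209 174 189 | 
212 165 188 | 212 165 188 | 
215 165 186 | 215 165 184 |
```

View pics/c6.png

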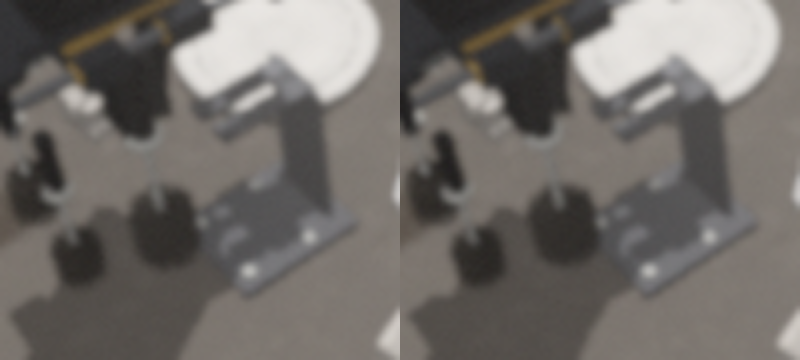

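The brush sits in the grip as it did on the way out: bristle edges at 173–187 px in both frames. Sliding it back in.

>>> apply_moves(series="0 0 0 -0.5 10 0 0; 0 0 0 0 15 0 0; 0 0 0 0 15 0 0; 0 0 0 0 15 0 0; 0 0 0 0 10 0 0; 0 0 0 0 5 0 0; 0 0 0 0 0 0 0; 0 0 0 0 0 0 0")

```text
time_s: 22.05
tcp_pos: [0.5792, 0.1727, 0.1623]
eef_rot: [-3.141, 0.0, 1.222]
wrist_force: [-0.8, -0.2, -1.3]
grip_width: 0.177
```

>>> apply_moves(series="0 0 0 0 0 5 0; 0 0 0 0 0 4 0; 0 0 0 0 0 3 0; 0 0 0 0 0 0 0; 0 0 0 0 0 0 0; 0 0 0 0 0 0 0")

```text
time_s: 22.65
tcp_pos: [0.5796, 0.1726, 0.1507]
eef_rot: [3.141, -0.0, 1.222]
wrist_force: [0.0, -0.6, -1.2]
grip_width: 0.18
```

>>> apply_moves(series="0 0 0 0 1 1 0; 0 0 0 0 0 0 0; 0 0 0 0 0 0 0")

```text
time_s: 22.95
tcp_pos: [0.5805, 0.1722, 0.1495]
eef_rot: [3.142, 0.0, 1.222]
wrist_force: [-0.4, -0.2, -1.7]
grip_width: 0.185
```

>>> apply_moves(series="0 0 0 0 0 0.5 0; 0 0 0 0 0 0 0; 0 0 0 0 0 0 0")

```text
time_s: 23.25
tcp_pos: [0.5806, 0.1722, 0.1495]
eef_rot: [3.141, -0.0, 1.222]
wrist_force: [-1.9, -1.6, 4.9]
grip_width: 0.179
```

Seated: Fz rose at the same height as the pick-up. Release.

>>> apply_moves(series="0 0 0 0 0 0 40; 0 0 0 0 0 0 60; 0 0 0 0 0 0 87; 0 0 0 0 0 0 87; 0 0 0 0 0 0 87; 0 0 0 0 0 0 87; 0 0 0 0 0 0 87; 0 0 0 0 0 0 87")

```text
time_s: 24.05
tcp_pos: [0.5805, 0.1723, 0.149]
eef_rot: [-3.142, 0.0, 1.222]
wrist_force: [-0.2, 0.0, 0.1]
grip_width: 0.822
```

>>> apply_moves(series="0 0 0 0 0 0 87; 0 0 0 0 0 0 87; 0 0 0 0 0 0 87; 0 0 0 0 0 0 87")

```text
time_s: 24.45
tcp_pos: [0.5805, 0.1722, 0.1491]
eef_rot: [3.142, 0.0, 1.222]
wrist_force: [-0.3, -0.4, -0.3]
grip_width: 0.992
```

>>> apply_moves(series="0 0 0 0 0 -10 87; 0 0 0 0 0 -30 87; 0 0 0 0 0 -40 87; 0 0 0 0 0 -30 87; 0 0 0 40 -20 0 87; 0 0 0 40 -20 0 87; 0 0 0 40 -20 0 87; 0 0 0 40 -20 0 87")

```text
time_s: 25.25
tcp_pos: [0.5596, 0.3516, 0.2602]
eef_rot: [3.141, -0.001, 1.222]
wrist_force: [1.3, -0.9, -0.1]
grip_width: 0.997
```

>>> apply_moves(series="0 0 0 40 -20 0 87; 0 0 0 40 -20 0 87; 0 0 0 0 0 0 87; 0 0 0 0 0 0 87; 0 0 0 0 0 0 87")

```text
time_s: 25.75
tcp_pos: [0.5504, 0.4376, 0.2596]
eef_rot: [3.141, 0.0, 1.221]
wrist_force: [0.2, -0.4, -0.2]
grip_width: 0.994
```

Run:
```python
from h import *
o=ctrl.observe();print(o['time_s'],o['tcp_pos'].round(3),o['grip_width'])
a,_=shot('scene','s5');b,_=shot('top','t5')
i0=np.load('pics/s0.npz')['im']
f=lambda i:cv2.resize(i[140:290,170:330],(400,375),interpolation=cv2.INTER_CUBIC)
cv2.imwrite('pics/c7.png',np.hstack([f(i0),f(a)]))
d=cv2.absdiff(a,i0).max(2);print('scene diff in rack / cyl / cover / vblock',d[150:222,185:230].max(),d[220:280,275:320].max(),d[208:235,312:340].max(),d[225:246,232:256].max())
```

```text
25.75 [0.55  0.438 0.26 ] 0.9943508044876891
scene diff in rack / cyl / cover / vblock 53 7 6 6
```

View pics/c7.png

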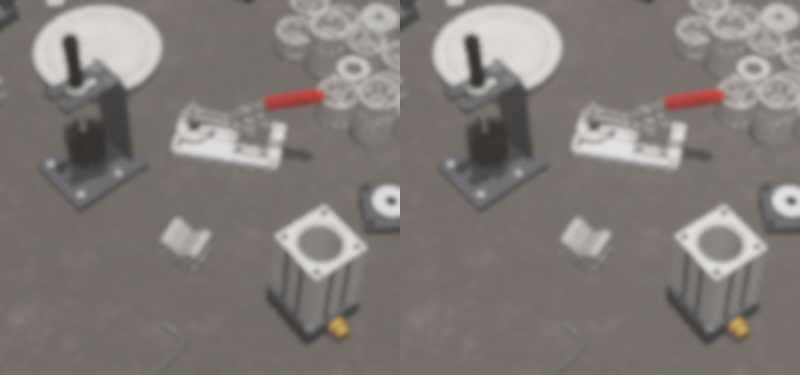

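```bash
python3 -c "
from h import *
print(ctrl.sign_off())"
```

```text
the job is handed in; nothing more can be done
None
```

The bore is scrubbed with three full strokes, the brush is back on its rack by the collar, and the job is handed in at about 26 s of the 67 s allowed.

- **Strokes:** The tip met the piston about 66 mm below the mouth. On each stroke I pressed it an estimated 5.5–6 mm (about 10–11 N over the baseline drag), then came back up until the tip was at the mouth. These depths come from the tool position and the wrist force, since the piston's own travel can't be read.
- **Last picture:** The brush hangs upright in the fork as it did at the start. The cylinder, cover and V-block show no change, with pixel differences of 7 or less, which I take as noise. The gripper is open and well clear. I did not compare housing_18 separately; the arm did not go near it.
- **Differences:** The rack area shows a pixel difference of up to 53. I read it as the brush hanging roughly 1 mm from where it was, but I did not measure it. The wrist force read about -2 to -4 N while I stepped down before contact, the opposite sign to what bristle drag should give. I took that as the baseline for the press estimates.

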